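Hang the test panel and ratchet its lift up four clicks

ROBOT

A 7-joint arm with a two-finger parallel gripper is mounted at the origin on a cart in front of the work surface, level with it; the furniture and walls round the work are solid. World frame = base frame: x ahead of the robot, y to its left, z up, the work surface at z = 0. Lengths are in m, angles in rad, forces in N, time in s.
With the tool pointing down it reaches from about 0.4 to 0.875 m from the base axis. Payload 19.3 kg.
Tool frame: the origin (TCP) lies midway between the tips of the shut fingers; the grasp point (between the pads) lies 19 mm behind it; z points along the fingers, y is the direction in which the jaws open and shut (so a half turn about z gives the same grasp; the last joint's range is limited). The gripper opens to 85 mm and grips with 20 to 120 N. Pads are 22 mm wide; open, the fingers measure 114 mm over their backs; the gripper's body (76 mm by 85 mm) begins 54 mm behind the grasp point. The pads swing forward as they close: fully open they stand 13 mm farther back than shut.
Start: joints at [1.071, 0.521, -0.036, 1.599, 0.021, 1.021, -0.113], TCP at [0.26, -0.568, 0.231] pointing down, gripper open.
Joint ranges: [-2.91, 2.91], [-0.3, 2.13], [-1.5, 1.42], [0.17, 2.43], [-1.26, 4.41], [0.16, 1.93], [-2.52, 2.52]. Speed limits (rad/s): [1.89, 1.89, 2.39, 2.39, 3.01, 3.01, 3.01].

INTERFACE

Orientations are given as [roll, pitch, yaw] about the fixed x, y, z axes, in that order (R = Rz(yaw) Ry(pitch) Rx(roll)).
In Python, from workcell import telemetry, cams, workorder gives the robot as it stands. The module is installed in compiled form; this text tells all that it offers.
- The arm moves only by the tool apply_moves, never from a script. Its argument "steps" is a list of rows, each a list of 4 numbers: the shift along the tool's x, y, z in cm, then the turn about the tool's z in rad. A call has exactly 10 rows; each row is the pose to reach, as a shift and turn from the pose commanded when the call began, along the tool's axes at that moment; what a row does not reach only later rows make up. A row lasts 1/12 s, in which the tool goes at most 41.7 mm and 7.16 degrees, less where a joint would pass 70% of its speed; a pose out of reach is approached as far as the arm can. A call with a gripper value outside its range is refused whole. "claw" is the closure, from 0 (fully open) to 1 (shut), set as the call begins (left out, the last holds). The fingers move at their own pace and stop on an object; "force" is the grip in N (left out, the last holds). Time passes only in rows, so rows that repeat a pose let the fingers close, or fill a call up. It gives the time, the measured TCP pose, the force and the opening at its end, in the units of the state.
- telemetry.observe(): the state, without advancing time (a new reading comes with each control period).
- cams.grab_frame(name): name is "side" or "top"; returns a dict with "color" (384x512x3 uint8, red, green, blue), "mtx" (3x3 intrinsics, pixels), "eye" and "orientation" of the camera in the world. Camera axes: x right, y down, z forward; pixel columns grow to the right and rows downward; lengths in m; the calibration is good to about 2 mm. A picture is of the moment at which its call begins. There is no depth.
- workorder.job_done(): hands the job in, once; it reports no verdict.
Trained networks look in the newest picture that a camera, given by its name, has taken for a name from the list of things; names that differ only in an ending like _2 or _b are one class to them, and where a whole thing is asked for, a point or a joint stands for the part that bears it (a point fixed in the world has none). Each returns a list of dicts, best first, with "score" (0 to 1); they miss things now and then, are a little off and sometimes report something else, mostly with a low value. They report only what shows in the picture. A call takes as long as a camera call. They do not tell look-alikes from the thing itself.
- cams.find_in(camera, name): "box" ([left, top, width, height] in pixels, round what is visible of it).
- cams.pinpoint(camera, name): "uv" ([column, row] in pixels: a listed point, or the origin of a listed thing).
The state is a dict: "clock": time; "qpos": joint angles; "qd": joint speeds; "joint_efforts": joint torques, N m; "position": TCP position; "tool_rot": TCP orientation; "force": force on the tool from outside, world axes, zero at the start; "moment": the same for the moment, N m; "grip_width": finger opening in m.
Only numpy, scipy, OpenCV 4.12 (cv2) and the standard library are available. Lean on these libraries where they do the work, as an engineer would, in place of code of your own. Each camera call takes 0.05 s, during which the arm holds its last target. There are 200 camera calls.

TASK

Take the white test panel out of the wooden rack and hang it by its hole on the peg of the small lift stand while the lift is still at the bottom, letting go of it there. Then take the red knob of the stand's ratchet lever and pull it round towards the stand's front (where the peg points) exactly four clicks to raise the panel, and finish while still holding the knob with the lever at the fourth click. Leave the dark panel in the rack and the tin and loupe where they are.

Things in the scene. Friction and masses are not known exactly. Their poses are not given: they have to be found in the camera images.
- rack: light wooden block 130 x 85 x 35 mm (x, y, z), fixed; origin at the centre of its underside, on the table. Two upright slots, 7 mm wide along its x and 52 mm along its y, 27 mm deep, at x = -35 and x = +35 mm hold one panel each.
- white_panel: loose white plate with three coloured paint patches, standing upright in one of the rack's slots, about 90 g: 5 mm thick (its x), 50 mm wide (its y), 96 mm high (its z), with a round through hole of 18 mm diameter (axis along x) centred 80 mm above the origin. Origin at the centre of the lower edge. It can be gripped by its two 5 mm side edges (along y) from above.
- white_panel_eye (a point): centre of the white panel's hole, 16 mm below its top edge, axes as the panel's
- dark_panel: grey panel, else the same (same patches, size, shape), in the other slot; stays there
- lift: grey lift stand, fixed to the table; origin under its screw column (bridge on top at 184 mm), at table height; front, where the peg points, is its -x. Base 155 x 150 x 12 mm, x from -105 to +50 mm. A ratchet wheel (76 mm across) sits round the column 16 to 30 mm up, sprung pawl at its +y side; the lever arm leaves it towards -y, 34 to 42 mm up.
- peg: carriage with its steel peg, 6 mm diameter; origin on the column's axis at the peg axis's height (140 mm above the table at the bottom), axes as the stand's. It runs level along -x from x = -25 (carriage front) to -92 mm, then turns up to its round tip centred at x = -98 mm, 4 mm higher. Pass the hole over with its centre 2 mm above the peg axis, then lower; hang near x = -70 mm.
- strip_tin: green round tin, 64 mm wide, 23 mm high, to the right; bystander
- loupe: black loupe, 42 mm wide, 34 mm high, to the right; bystander
- knob (a point): middle of the red upright knob on the end of the lever arm, 130 mm from the column's axis: knob 24 mm diameter, from 42 to 92 mm above the table (grip its part from 52 mm up); this point is 71 mm above the table. It turns with the lever.
- lever: the ratchet wheel, steel lever arm and red knob, turning as one; origin on the column's axis, 16 mm above the table
- ratchet (a joint): lever angle, rad; 0 at start. Grows clockwise seen from above: in the stand's frame the arm points -52 deg - q from +x (rear right, towards front). A click each 0.314: from rest the pull rises some 4 N at 0.12 to 0.18, slackens, and the pawl falls in behind the tooth from 0.24, home at 0.31 (4th: 1.18, 1.26). It bars turning back; the weight rests the lever on it. Stop 1.75; 5 mm lift a click.
Things that resemble listed ones, but are neither listed nor needed, are in the scene too. Several things have the shape of the white_panel; the one meant has the colours described above.

How it is judged:
On the way, in this order (a step that is already met when the one before it is completed fails the run):
1. the white panel hangs by its hole on the peg, let go, with the lift still at the bottom (value of joint ratchet below 0.15 rad and x of white_panel_eye in the frame of peg between -0.096 and -0.025 m and y of white_panel_eye in the frame of peg between -0.009 and 0.009 m and z of white_panel_eye in the frame of peg between -0.012 and 0.002 m and contact force between white_panel and peg above 0.3 N and contact force between white_panel and the arm below 0.05 N and contact force between white_panel and the fingers below 0.05 N), for 0.3 s.
2. the lever is advanced to the fourth click with the fingers on its knob (value of joint ratchet between 1.19 and 1.5 rad and contact force between the fingers and lever above 1 N and distance between the grasp point and knob below 0.035 m), for 0.2 s.
At the end, for the whole second after the job is handed in: Lever at its fourth click, not a fifth (1.19 to 1.5 rad); fingers hold the knob (over 1 N, grasp point within 35 mm of its middle); the white panel hangs by its hole on the raised peg, at rest, not touched by the robot; the dark panel is still in its slot (within 15 mm) (all of step 2 and x of white_panel_eye in the frame of peg between -0.096 and -0.025 m and y of white_panel_eye in the frame of peg between -0.009 and 0.009 m and z of white_panel_eye in the frame of peg between -0.012 and 0.002 m and contact force between white_panel and peg above 0.3 N and contact force between white_panel and the arm below 0.05 N and contact force between white_panel and the fingers below 0.05 N and linear speed of white_panel below 0.05 m/s and distance of dark_panel from where it was at the start of the episode below 0.015 m); the arm keeps its last pose, push and grip.
It fails at once if a fifth click is made (value of joint ratchet above 1.6 rad).
It fails at once if the dark panel, the tin or the loupe is disturbed (distance of dark_panel from where it was at the start of the episode above 0.025 m or distance of any of strip_tin, loupe from where it was at the start of the episode above 0.03 m).
It also fails if it takes over 64 s, if anything falls off the work surface, if the arm or the gripper's body presses on something with over 40 N, if the wrist force passes 120 N, or if a joint passes its speed limit or range.

## Working session

There is one attempt and no reset: what is moved stays moved. The work goes in short steps, Python scripts to look and compute and a tool call to move; the robot and the scene stay as the last step left them, time stands still between calls to the robot, and variables do not carry over. Pictures are saved under pics/ and viewed, about 8 in all and at most 12, crops included, and the job is handed in when it is done.

Besides the shell and the picture viewer there is one more tool, called after "Call:" as name([rows], argument=value, ...), one row to a line, values as JSON. apply_moves: Moves the arm, as the interface text tells. Its arguments: {"type":"object","properties":{"steps":{"type":"array"},"claw":{"type":"number"},"force":{"type":"number"}},"required":["steps"]}

```bash
mkdir -p pics; cat > h.py <<'E'
import numpy as np, cv2
from workcell import telemetry, cams, workorder
from scipy.spatial.transform import Rotation as R
def rot(o):
    o=np.array(o,float)
    if o.shape==(3,3): return o
    return R.from_euler('xyz',o).as_matrix() if o.size==3 else R.from_quat(o).as_matrix()
def ray(f,uv):
    d=rot(f['orientation'])@np.linalg.inv(f['mtx'])@np.array([uv[0],uv[1],1.]); return np.array(f['eye'],float),d/np.linalg.norm(d)
def plane(f,uv,z):
    e,d=ray(f,uv); return e+d*(z-e[2])/d[2]
def proj(f,p):
    c=np.array(f['mtx'])@(rot(f['orientation']).T@(np.array(p)-np.array(f['eye']))); return c[:2]/c[2]
def tri(fs,uvs):
    A=0;b=0
    for f,u in zip(fs,uvs):
        e,d=ray(f,u);P=np.eye(3)-np.outer(d,d);A=A+P;b=b+P@e
    return np.linalg.solve(A,b)
def save(f,n,crop=None,s=1):
    c=f['color'][:,:,::-1]
    if crop: x,y,w,h=crop;c=c[y:y+h,x:x+w]
    cv2.imwrite('pics/'+n,cv2.resize(c,None,fx=s,fy=s,interpolation=cv2.INTER_CUBIC))
E
python3 - <<'E'
from h import *
np.set_printoptions(precision=3,suppress=True)
F={}
for c in('side','top'):
    f=F[c]=cams.grab_frame(c);save(f,c+'0.png',None,1.5);print(c,f['eye'],f['orientation'],f['mtx'])
    for n in('rack','white_panel','white_panel_eye','dark_panel','lift','peg','knob','lever','strip_tin','loupe'):
        print(n,[(np.round(d['uv']),round(d['score'],2)) for d in cams.pinpoint(c,n)][:4],[(np.round(d['box']),round(d['score'],2)) for d in cams.find_in(c,n)][:4])
print(telemetry.observe())
E
```

```text
side [0.079 0.846 0.969] [-2.283 -0.009 -2.681] [[360.444   0.    251.839]
 [  0.    360.444 189.72 ]
 [  0.      0.      1.   ]]
rack [(array([214., 279.]), 0.82)] [(array([190., 258.,  50.,  38.]), 0.9)]
white_panel [(array([201., 272.]), 0.65), (array([220., 246.]), 0.63), (array([176., 298.]), 0.53)] [(array([194., 248.,  15.,  23.]), 0.53), (array([211., 223.,  14.,  22.]), 0.49)]
white_panel_eye [(array([170., 280.]), 0.83), (array([200., 258.]), 0.64), (array([218., 231.]), 0.61), (array([259., 159.]), 0.51)] [(array([164., 273.,  17.,  25.]), 0.72), (array([211., 222.,  14.,  26.]), 0.48), (array([197., 249.,  13.,  25.]), 0.47)]
dark_panel [(array([218., 280.]), 0.76)] [(array([216., 256.,  11.,  24.]), 0.5)]
lift [(array([254., 188.]), 0.74), (array([289., 153.]), 0.59)] [(array([236., 149.,  46.,  56.]), 0.88)]
peg [(array([257., 160.]), 0.56)] [(array([245., 152.,  34.,  16.]), 0.45)]
knob [(array([251., 160.]), 0.51)] [(array([245., 165.,  20.,  27.]), 0.62), (array([189., 259.,  54.,  37.]), 0.56)]
lever [(array([257., 185.]), 0.55)] [(array([189., 263.,  50.,  32.]), 0
[... 1283 characters left out ...]
6.]), 0.7), (array([162., 219.]), 0.55)] [(array([290., 169.,  50.,  38.]), 0.68)]
strip_tin [(array([368., 235.]), 0.77)] [(array([360., 227.,  19.,  24.]), 0.64)]
loupe [(array([387., 207.]), 0.41)] [(array([383., 203.,  16.,  13.]), 0.62)]
{'clock': 2.1, 'qpos': array([ 1.071,  0.521, -0.036,  1.6  ,  0.021,  1.021, -0.113]), 'qd': array([-0.001, -0.   ,  0.   ,  0.001,  0.   ,  0.   ,  0.   ]), 'joint_efforts': array([  0.001, -92.683,   1.978, -37.025,   0.018,   0.002,   0.   ]), 'position': array([ 0.26 , -0.568,  0.231]), 'tool_rot': array([-3.142, -0.   ,  0.43 ]), 'force': array([-0.176,  0.001, -0.307]), 'moment': array([-0.002,  0.011, -0.03 ]), 'grip_width': 0.08584611605894696}
```

View pics/top0.png

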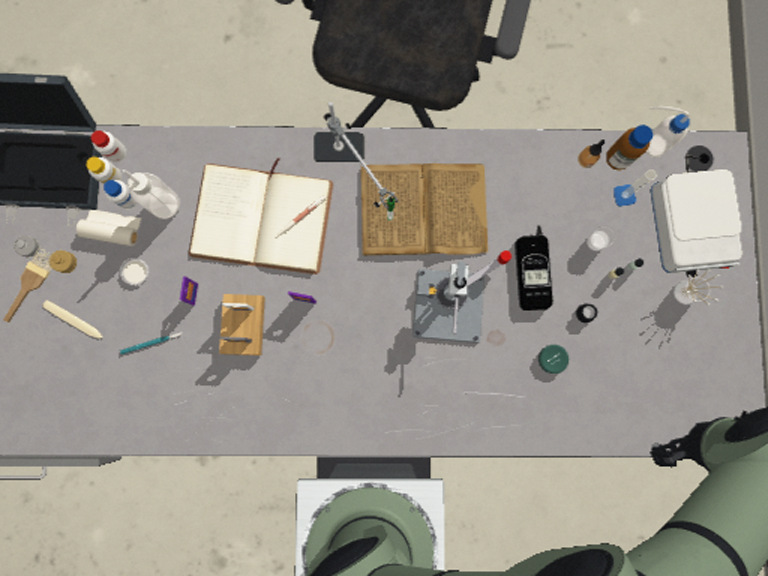

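```bash
python3 - <<'E'
import cv2
a=cv2.imread('pics/side0.png');a=cv2.resize(a,None,fx=1/1.5,fy=1/1.5,interpolation=cv2.INTER_AREA)
c=a[130:320,155:325];cv2.imwrite('pics/side0c.png',cv2.resize(c,None,fx=3.1,fy=3.1,interpolation=cv2.INTER_CUBIC))
E
```

```text
(no output)
```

View pics/side0c.png

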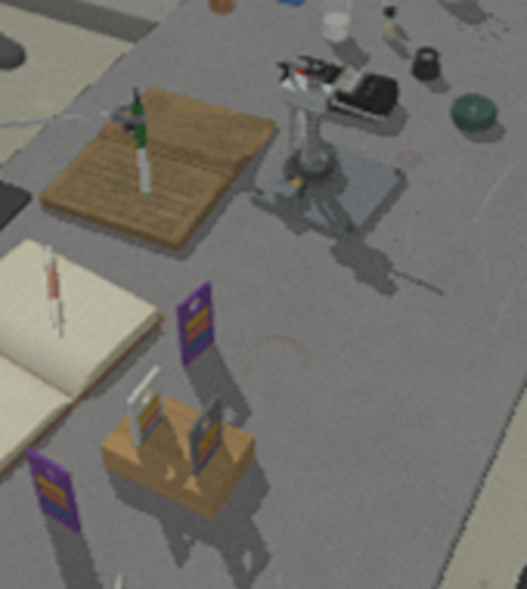

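Top view: the white panel stands in the rack's far slot at about (157,204) px, the dark one in the near slot at (160,226). The free-standing look-alikes are purple, at (126,194) and (201,198). The lift is at (304,193) with its peg pointing towards the robot, and the red knob is at (336,172). Next, an enlarged crop to confirm and measure.

```bash
python3 - <<'E'
from h import *
f=cams.grab_frame('top')
c=f['color'][:,:,::-1]
a=cv2.resize(c[180:250,135:195],None,fx=8,fy=8,interpolation=cv2.INTER_CUBIC)[:560]
b=cv2.resize(c[160:235,270:345],None,fx=7.5,fy=7.5,interpolation=cv2.INTER_CUBIC)[:560]
b=cv2.resize(b,(320*560//560+0,320)) if False else b
cv2.imwrite('pics/a.png',a);cv2.imwrite('pics/b.png',b)
print(rot(f['orientation']))
E
```

```text
[[ 0.00351734 -0.99212934  0.12516786]
 [-0.99982635 -0.00577969 -0.01771598]
 [ 0.01829998 -0.12508381 -0.99197739]]
```

View pics/a.png

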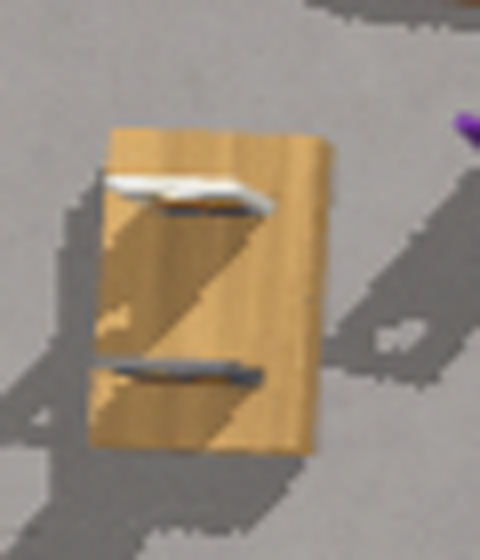

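View pics/b.png

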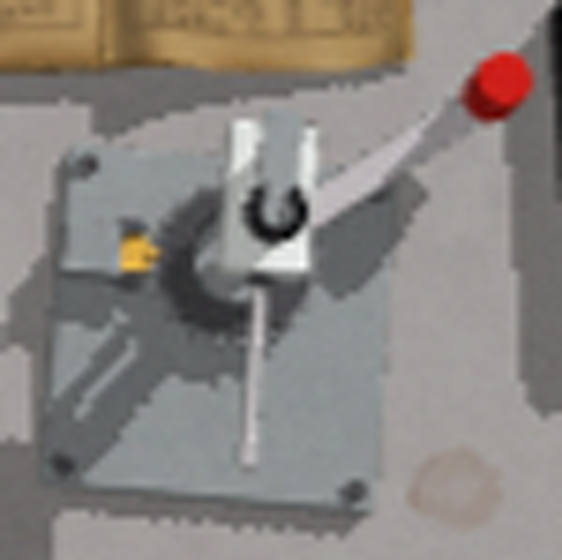

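Confirmed: the white panel is in the far slot, with its top edge from (148,203) to about (164,203.5) px. The dark panel is in the near slot. The peg runs from (304.7,198.4) to its tip at (303.3,221.6), and the knob top is at (337,170.7).

```bash
python3 - <<'E'
from h import *
np.set_printoptions(precision=4,suppress=True)
f=cams.grab_frame('top');s=cams.grab_frame('side')
A=lambda x,y:(135+(x+.5)/8-.5,180+(y+.5)/8-.5)
B=lambda x,y:(270+(x+.5)/7.5-.5,160+(y+.5)/7.5-.5)
for n,u,z in [('rTL',A(110,128),.035),('rBL',A(90,447),.035),('rTRbase',A(331,138),0),('rBRbase',A(316,455),0),('wL',A(105,184),.104),('wR',A(235,188),.104),('dL',A(97,365),.104),('dR',A(218,367),.104),
 ('wRslot',A(272,208),.035),('dRslot',A(262,379),.035),
 ('peg0',B(260,288),.14),('tip',B(250,464),.145),('bTL',B(65,148),.012),('bBL',B(42,485),.012),('bBR',B(372,512),.012),('knob',B(505,80),.092)]:
    print(n,plane(f,u,z))
print('weye',tri([f,s],[(159,204),(200,258)]))
print('rack',tri([f,s],[(162,216),(214,279)]),'peg',tri([f,s],[(308,190),(257,160)]),'lift',tri([f,s],[(304,196),(254,188)]))
save(s,'side1.png',(190,215,100,75),6) if False else None
E
```

```text
rTL [0.5517 0.324  0.035 ]
rBL [0.4213 0.3274 0.035 ]
rTRbase [0.5526 0.24   0.    ]
rBRbase [0.4198 0.2425 0.    ]
wL [0.5207 0.3084 0.104 ]
wR [0.5194 0.258  0.104 ]
dL [0.4501 0.309  0.104 ]
dR [0.4496 0.2623 0.104 ]
wRslot [0.5191 0.2569 0.035 ]
dRslot [0.4492 0.2589 0.035 ]
peg0 [ 0.5333 -0.1762  0.14  ]
tip [ 0.4611 -0.171   0.145 ]
bTL [ 0.6125 -0.1035  0.012 ]
bBL [ 0.4612 -0.0932  0.012 ]
bBR [ 0.4499 -0.2395  0.012 ]
knob [ 0.6295 -0.287   0.092 ]
weye [0.5234 0.2805 0.0804]
rack [0.4854 0.2833 0.001 ] peg [ 0.5593 -0.1878  0.1383] lift [ 0.5653 -0.1901 -0.0104]
```

```bash
cat >> h.py <<'E'
def delta(target,yaw,p=None,rpy=None):
    "shift in tool axes (cm) and turn about tool z from current (or given) pose to target, tool down"
    o=telemetry.observe(); p=o['position'] if p is None else p; r=rot(o['tool_rot'] if rpy is None else rpy)
    d=r.T@(np.array(target)-p)*100
    y0=np.arctan2(r[1,0],r[0,0]); t=-(yaw-y0); t=(t+np.pi)%(2*np.pi)-np.pi
    print('clock',round(o['clock'],2),'pos',np.round(o['position'],4),'rpy',np.round(o['tool_rot'],3),'F',np.round(o['force'],1),'w',round(o['grip_width'],4),'q',np.round(o['qpos'],2)); print('delta',np.round(d,2),round(t,3))
    return d,t
E
python3 -c "
from h import *
delta((.42,-.2,.30),-.025)
r=[-np.pi,0,-.025]
delta((.52,.283,.16),-.025,(.42,-.2,.30),r)"
```

```text
clock 2.25 pos [ 0.2604 -0.5681  0.2313] rpy [-3.142 -0.     0.43 ] F [-0.2  0.3 -0.6] w 0.0855 q [ 1.07  0.52 -0.04  1.6   0.02  1.02 -0.11]
delta [ 29.84 -26.82  -6.87] 0.455
clock 2.25 pos [ 0.2604 -0.5681  0.2313] rpy [-3.142 -0.     0.43 ] F [-0.2  0.3 -0.6] w 0.0855 q [ 1.07  0.52 -0.04  1.6   0.02  1.02 -0.11]
delta [  8.79 -48.53  14.  ] 0.0
```

Call:
apply_moves([
  [3,-2.7,-0.7,0.05],
  [6,-5.4,-1.4,0.1],
  [9,-8,-2.1,0.15],
  [12,-10.7,-2.8,0.2],
  [15,-13.4,-3.5,0.25],
  [18,-16,-4.2,0.3],
  [21,-18.8,-4.9,0.35],
  [24,-21.4,-5.6,0.4],
  [27,-24.1,-6.3,0.455],
  [29.8,-26.8,-6.9,0.455],
], claw=0, force=40)

```text
clock: 3.08
position: [0.4203, -0.1984, 0.3011]
tool_rot: [3.141, -0.001, -0.029]
force: [0.4, -1.0, 0.2]
grip_width: 0.0853
```

```bash
python3 -c "
from h import *
delta((.52,.283,.17),-.025)"
```

```text
clock 3.08 pos [ 0.4203 -0.1984  0.3011] rpy [ 3.141e+00 -1.000e-03 -2.900e-02] F [ 0.4 -1.   0.2] w 0.0853 q [ 0.42  0.19 -0.12  1.91  0.03  1.04 -1.31]
delta [  8.57 -48.41  13.09] -0.004
```

Call:
apply_moves([
  [0.8,-4,0,0],
  [1.6,-8,0,0],
  [2.4,-12,0,0],
  [3.2,-16,1,0],
  [4,-20,2,0],
  [4.8,-24,3,0],
  [5.6,-28,5,0],
  [6.4,-32,7,0],
  [7.2,-36,8,0],
  [7.8,-40,9,0],
])

```text
clock: 3.92
position: [0.5063, 0.1909, 0.2115]
tool_rot: [3.141, 0.0, -0.026]
force: [2.3, -0.7, 0.6]
grip_width: 0.0852
```

```bash
python3 -c "
from h import *
delta((.52,.283,.15),-.025)"
```

```text
clock 3.92 pos [0.5063 0.1909 0.2115] rpy [ 3.141  0.    -0.026] F [ 2.3 -0.7  0.6] w 0.0852 q [-0.22  0.43 -0.33  1.83  0.17  0.91 -2.23]
delta [ 1.14 -9.25  6.14] -0.001
```

Call:
apply_moves([
  [0.3,-2,0.5,0],
  [0.6,-4,1,0],
  [0.9,-6,1.5,0],
  [1.1,-8,2,0],
  [1.1,-9.2,3,0],
  [1.1,-9.2,4,0],
  [1.1,-9.2,5,0],
  [1.1,-9.2,6.1,0],
  [1.1,-9.2,6.1,0],
  [1.1,-9.2,6.1,0],
])

```text
clock: 4.75
position: [0.5195, 0.2799, 0.1509]
tool_rot: [3.141, 0.001, -0.026]
force: [-0.3, 0.2, 0.7]
grip_width: 0.0856
```

```bash
python3 - <<'E'
from h import *
delta((.52,.283,.065),-.025)
f=cams.grab_frame('side');t=cams.grab_frame('top')
a=cv2.resize(f['color'][220:310,160:260,::-1],None,fx=4,fy=4,interpolation=cv2.INTER_CUBIC)
b=cv2.resize(t['color'][170:260,115:215,::-1],None,fx=4,fy=4,interpolation=cv2.INTER_CUBIC)
cv2.imwrite('pics/c.png',np.hstack([a,b]))
E
```

```text
clock 4.75 pos [0.5195 0.2799 0.1509] rpy [ 3.141e+00  1.000e-03 -2.600e-02] F [-0.3  0.2  0.7] w 0.0856 q [-0.37  0.58 -0.31  1.76  0.23  0.85 -2.39]
delta [ 0.05 -0.32  8.59] -0.001
```

View pics/c.png

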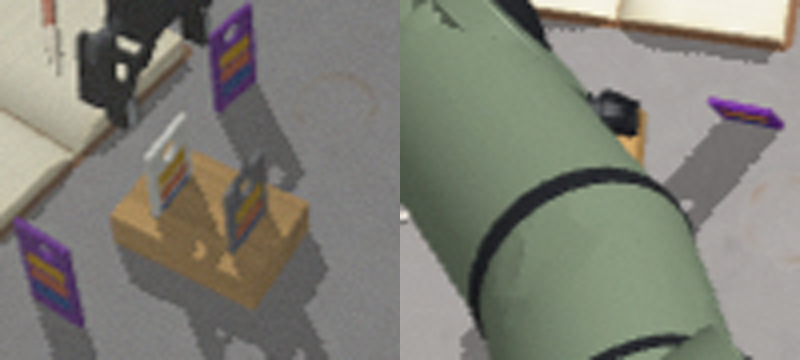

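The side view shows the open fingers above the white panel, whose top edge runs from (196.8,258.5) to (206,249). I'll check alignment by projection.

```bash
python3 - <<'E'
from h import *
f=cams.grab_frame('side')
for y in (.3225,.2374): print('tip',(proj(f,(.5195,y,.164))-[160,220])*4)
for y in (.308,.258): print('panel',(proj(f,(.52+(.283-y)*-.025,y,.104))-[160,220])*4)
E
```

```text
tip [129.49266189 122.59376399]
tip [192.36041974  43.77823933]
panel [146.94798416 160.44602894]
panel [183.88642247 114.6114445 ]
```

Call:
apply_moves([
  [0.05,-0.3,1.3,0],
  [0.05,-0.3,2.6,0],
  [0.05,-0.3,3.9,0],
  [0.05,-0.3,5.2,0],
  [0.05,-0.3,6.4,0],
  [0.05,-0.3,7.4,0],
  [0.05,-0.3,8.2,0],
  [0.05,-0.3,8.8,0],
  [0.05,-0.3,8.8,0],
  [0.05,-0.3,8.8,0],
])

```text
clock: 5.73
position: [0.5201, 0.2841, 0.0634]
tool_rot: [-3.142, 0.0, -0.025]
force: [0.5, -0.3, 0.1]
grip_width: 0.0851
```

Call:
apply_moves([
  [0,0,0,0],
  [0,0,0,0],
  [0,0,0,0],
  [0,0,0,0],
  [0,0,0,0],
  [0,0,0,0],
  [0,0,0,0],
  [0,0,0,0],
  [0,0,0,0],
  [0,0,0,0],
], claw=1, force=30)

```text
clock: 6.57
position: [0.5204, 0.2841, 0.0639]
tool_rot: [-3.141, -0.001, -0.025]
force: [-1.2, -0.8, 6.3]
grip_width: 0.0492
```

```bash
python3 -c "
from h import *
delta((.52,.283,.175),-.025)"
```

```text
clock 6.57 pos [0.5204 0.2841 0.0639] rpy [-3.141e+00 -1.000e-03 -2.500e-02] F [-1.2 -0.8  6.3] w 0.0492 q [-0.41  0.7  -0.27  1.8   0.27  0.68 -2.43]
delta [ -0.03   0.11 -11.11] -0.0
```

Call:
apply_moves([
  [0,0,-0.6,0],
  [0,0,-1.4,0],
  [0,0,-2.6,0],
  [0,0,-3.9,0],
  [0,0,-5.2,0],
  [0,0,-6.5,0],
  [0,0,-7.8,0],
  [0,0,-9.1,0],
  [0,0,-10.4,0],
  [0,0,-11,0],
])

```text
clock: 7.4
position: [0.5207, 0.2844, 0.1762]
tool_rot: [-3.14, -0.002, -0.025]
force: [-0.1, 0.7, -0.8]
grip_width: 0.0494
```

```bash
python3 - <<'E'
from h import *
delta((.41,-.16,.18),-.072)
f=cams.grab_frame('side')
b=cv2.resize(f['color'][190:310,150:250,::-1],None,fx=5,fy=5,interpolation=cv2.INTER_CUBIC)
cv2.imwrite('pics/d.png',b)
E
```

```text
clock 7.4 pos [0.5207 0.2844 0.1762] rpy [-3.14e+00 -2.00e-03 -2.50e-02] F [-0.1  0.7 -0.8] w 0.0494 q [-0.38  0.55 -0.31  1.73  0.21  0.89 -2.38]
delta [-9.94 44.7  -0.47] 0.047
```

View pics/d.png

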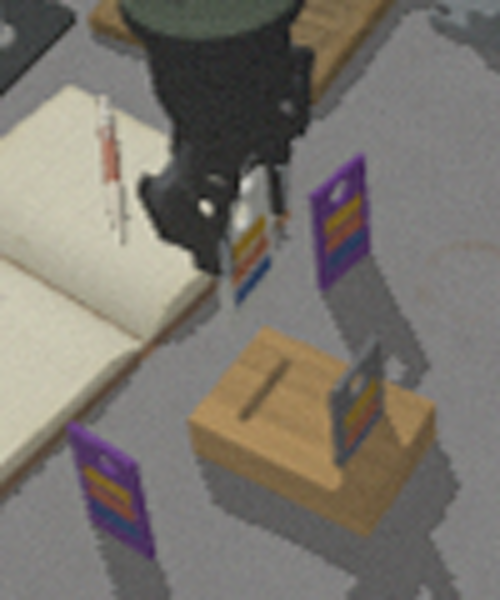

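The white panel is held upright and clear of the rack, and the dark panel stays in its slot. Carrying the white one to the front of the peg.

Call:
apply_moves([
  [0,1,-0.5,0],
  [0,3,-1,0],
  [-0.5,6,-1.5,0],
  [-1,9,-2,0.01],
  [-2,12.5,-2,0.01],
  [-3,16,-2,0.02],
  [-4,19.5,-2,0.02],
  [-5,23,-2,0.03],
  [-6,26,-2,0.03],
  [-7,28,-2,0.04],
])

```text
clock: 8.28
position: [0.4414, 0.0022, 0.1932]
tool_rot: [3.141, 0.001, -0.068]
force: [0.9, -1.0, -0.6]
grip_width: 0.0492
```

Call:
apply_moves([
  [-0.5,2,0,0],
  [-1,5,0,0],
  [-1.5,8,0.5,0],
  [-2,11,1,0],
  [-2.5,13.5,1.5,0],
  [-3,15,2,0],
  [-3,16,2,0],
  [-3,16.4,2,0],
  [-3,16.4,2,0],
  [-3,16.4,2,0],
])

```text
clock: 9.12
position: [0.4028, -0.1552, 0.1737]
tool_rot: [-3.141, -0.0, -0.065]
force: [-0.3, -0.3, -0.3]
grip_width: 0.0494
```

```bash
python3 - <<'E'
from h import *
delta((.425,-.1685,.118),-.072)
f=cams.grab_frame('side');t=cams.grab_frame('top')
a=cv2.resize(f['color'][120:220,210:310,::-1],None,fx=4,fy=4,interpolation=cv2.INTER_CUBIC)
b=cv2.resize(t['color'][150:250,255:355,::-1],None,fx=4,fy=4,interpolation=cv2.INTER_CUBIC)
cv2.imwrite('pics/e.png',np.hstack([a,b]))
for c in('side','top'): print([(d['uv'],d['score']) for d in cams.pinpoint(c,'white_panel_eye')][:4],[(d['uv'],d['score']) for d in cams.pinpoint(c,'peg')][:2])
p=telemetry.observe()['position'];print(proj(f,p+[0,0,.024]))
ax=np.array([.56,-.1765]);R2=lambda x,y:(ax+[x*.9974+y*.072,-x*.072+y*.9974])
for x,z in((-.025,.14),(-.092,.14),(-.098,.144)): print('peg',(proj(f,(*R2(x,0),z))-[210,120])*4,(proj(t,(*R2(x,0),z))-[255,150])*4)
E
```

```text
clock 9.12 pos [ 0.4028 -0.1552  0.1737] rpy [-3.141 -0.    -0.065] F [-0.3 -0.3 -0.3] w 0.0494 q [ 0.41  0.31 -0.21  2.14  0.1   0.7  -1.51]
delta [2.3  1.18 5.57] 0.007
[([215.0, 230.0], 0.77), ([288.8, 181.1], 0.74), ([170.9, 280.3], 0.65), ([293.6, 164.5], 0.48)] [([256.7, 159.5], 0.59), ([255.1, 189.4], 0.22)]
[([120.5, 189.3], 0.63), ([198.6, 198.4], 0.59), ([304.5, 193.8], 0.39)] [([306.8, 188.7], 0.55), ([388.5, 209.0], 0.31)]
[293.00082331 163.13524162]
peg [205.83605259 172.60220358] [194.9789804  189.60580341]
peg [267.67359678 194.55646746] [189.35440118 276.82138389]
peg [273.56668404 193.18677235] [189.41316384 284.29333568]
```

View pics/e.png

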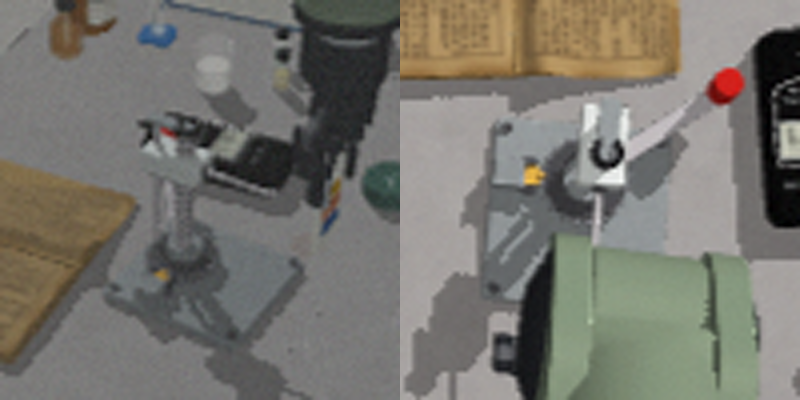

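The panel is held in front of the peg; in the top view the peg shows at about (304.5,198), as predicted. I'll move to its height and check the panel's height in the grip by the yellow patch.

Call:
apply_moves([
  [0.5,0.3,0.8,0],
  [1,0.6,1.6,0],
  [1.5,0.9,2.4,0.007],
  [2,1.2,3.2,0.007],
  [2.4,1.2,4,0.007],
  [2.4,1.2,4.8,0.007],
  [2.4,1.2,5.3,0.007],
  [2.4,1.2,5.3,0.007],
  [2.4,1.2,5.3,0.007],
  [2.4,1.2,5.3,0.007],
])

```text
clock: 10.25
position: [0.4256, -0.1694, 0.1207]
tool_rot: [3.142, -0.0, -0.072]
force: [-0.2, 0.6, -0.8]
grip_width: 0.0497
```

```bash
python3 - <<'E'
from h import *
delta((.489,-.173,.12),-.072)
p=telemetry.observe()['position']
f=cams.grab_frame('side')
s0=cv2.resize(cv2.imread('pics/side0.png'),(512,384),interpolation=cv2.INTER_AREA)
def patch(img,c,x0,nm):
    u,v=map(int,c);w=img[v-22:v+24,u-16:u+17]
    h=cv2.cvtColor(w,cv2.COLOR_BGR2HSV).astype(int)
    for n,lo,hi in(('yel',18,32),('blue',100,125)):
        m=((h[...,0]>=lo)&(h[...,0]<=hi)&(h[...,1]>110)).astype(np.uint8)
        k,l,st,ce=cv2.connectedComponentsWithStats(m)
        for i in range(1,k):
            if st[i,4]<6: continue
            uv=ce[i]+[u-16,v-22];e,d=ray(f,uv);print(nm,n,st[i,4],uv,e+d*(x0-e[0])/d[0])
patch(s0,proj(f,(.52,.283,.088)),.5225,'rack')
c=f['color'][:,:,::-1].copy();patch(c,proj(f,(*p[:2],p[2]+.024)),p[0]+.002,'held')
u,v=map(int,proj(f,(*p[:2],p[2]+.024)))
cv2.imwrite('pics/f.png',cv2.resize(c[v-45:v+45,u-70:u+30],None,fx=6,fy=6,interpolation=cv2.INTER_CUBIC))
E
```

```text
clock 10.25 pos [ 0.4256 -0.1694  0.1207] rpy [ 3.142 -0.    -0.072] F [-0.2  0.6 -0.8] w 0.0497 q [ 0.4   0.44 -0.19  2.12  0.14  0.6  -1.53]
delta [ 6.35 -0.1   0.07] -0.0
rack yel 17 [202.64705882 261.58823529] [0.5225     0.2784017  0.06195751]
rack yel 43 [212.37209302 264.95348837] [ 0.5225      0.22884693 -0.01282461]
rack yel 48 [194.16666667 273.9375    ] [0.5225     0.32701111 0.05778838]
rack yel 16 [213.4375 275.0625] [ 0.5225      0.22856556 -0.06942931]
rack yel 6 [209.  278.5] [ 0.5225      0.2558837  -0.05497637]
```

View pics/f.png

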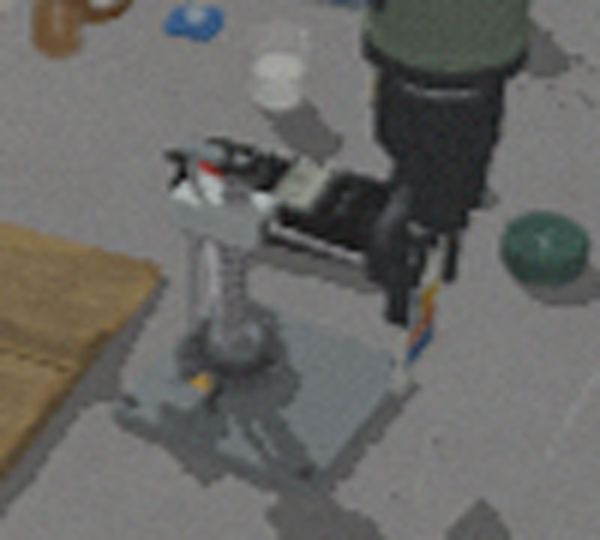

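```bash
python3 - <<'E'
from h import *
f=cams.grab_frame('side');p=telemetry.observe()['position']
for h in (.044,.054,.059): print('rack',h,proj(f,(.5175,.283,.008+h)),'held',(proj(f,(p[0]-.0025,p[1],p[2]-.056+h))-np.array([int(a) for a in proj(f,(*p[:2],p[2]+.024))])+[70,45])*6)
c=f['color'][:,:,::-1];u,v=map(int,proj(f,(*p[:2],p[2]+.024)))
w=c[v-5:v+18,u-6:u+10];h=cv2.cvtColor(w,cv2.COLOR_BGR2HSV).astype(int)
m=(h[...,1]>90)
for n,lo,hi in(('yel',16,34),('red',0,12),('blue',95,128)):
    q=m&(h[...,0]>=lo)&(h[...,0]<=hi)&(h[...,2]>60); y,x=np.nonzero(q); print(n,len(y),(x.mean()-6+70+.5)*6,(y.mean()-5+45+.5)*6)
E
```

```text
rack 0.044 [203.47280352 265.21872499] held [422.05862283 321.11608748]
rack 0.054 [203.2200707  263.22425657] held [423.22607626 308.76029555]
rack 0.059 [203.09259604 262.2182765 ] held [423.81401789 302.53779092]
yel 7 429.0 295.2857142857143
red 6 425.0 321.0
blue 6 422.0 344.0
```

Call:
apply_moves([
  [0.2,-0.1,0.2,0],
  [0.5,-0.1,0.25,0],
  [0.9,-0.1,0.25,0],
  [1.3,-0.1,0.25,0],
  [1.8,-0.1,0.25,0],
  [2.3,-0.1,0.25,0],
  [2.8,-0.1,0.25,0],
  [3.3,-0.1,0.25,0],
  [3.8,-0.1,0.25,0],
  [4.1,-0.1,0.25,0],
])

```text
clock: 11.18
position: [0.4673, -0.1714, 0.1179]
tool_rot: [-3.142, -0.0, -0.072]
force: [0.1, 0.8, -1.4]
grip_width: 0.05
```

Call:
apply_moves([
  [0.3,0,0,0],
  [0.7,0,0,0],
  [1.1,0,0,0],
  [1.5,0,0,0],
  [1.9,0,0,0],
  [2.2,0,0,0],
  [2.2,0,0,0],
  [2.2,0,0,0],
  [2.2,0,0,0],
  [2.2,0,0,0],
])

```text
clock: 12.02
position: [0.4883, -0.1729, 0.1179]
tool_rot: [-3.142, 0.0, -0.072]
force: [-0.7, -0.3, 0.1]
grip_width: 0.0497
```

```bash
python3 - <<'E'
from h import *
delta((.489,-.173,.11),-.072)
f=cams.grab_frame('side')
c=f['color'][:,:,::-1]
cv2.imwrite('pics/g.png',cv2.resize(c[135:205,230:310],None,fx=8,fy=8,interpolation=cv2.INTER_CUBIC))
E
```

```text
clock 12.02 pos [ 0.4883 -0.1729  0.1179] rpy [-3.142  0.    -0.072] F [-0.7 -0.3  0.1] w 0.0497 q [ 0.36  0.52 -0.18  1.97  0.14  0.66 -1.55]
delta [0.07 0.   0.79] -0.0
```

View pics/g.png

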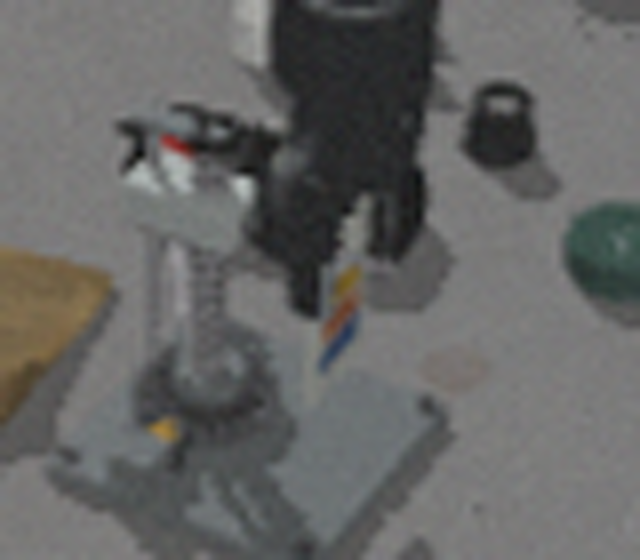

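Panel is around the peg with no contact force. Lowering onto it.

Call:
apply_moves([
  [0,0,0.1,0],
  [0,0,0.2,0],
  [0,0,0.3,0],
  [0,0,0.4,0],
  [0,0,0.5,0],
  [0,0,0.6,0],
  [0,0,0.65,0],
  [0,0,0.7,0],
  [0,0,0.7,0],
  [0,0,0.7,0],
])

```text
clock: 12.9
position: [0.4885, -0.1729, 0.1109]
tool_rot: [-3.142, 0.0, -0.072]
force: [0.1, -0.2, -0.5]
grip_width: 0.0496
```

Call:
apply_moves([
  [0,0,0.05,0],
  [0,0,0.1,0],
  [0,0,0.15,0],
  [0,0,0.2,0],
  [0,0,0.25,0],
  [0,0,0.3,0],
  [0,0,0.3,0],
  [0,0,0.3,0],
  [0,0,0.3,0],
  [0,0,0.3,0],
])

```text
clock: 13.73
position: [0.4887, -0.1731, 0.1087]
tool_rot: [3.141, -0.001, -0.072]
force: [-4.5, 1.3, 16.7]
grip_width: 0.0492
```

Contact at the expected height: 16.7 N up, which puts the eye at about 0.133. I'll ease off slightly and release.

Call:
apply_moves([
  [0,0,-0.1,0],
  [0,0,-0.1,0],
  [0,0,-0.1,0],
  [0,0,-0.1,0],
  [0,0,-0.1,0],
  [0,0,-0.1,0],
  [0,0,-0.1,0],
  [0,0,-0.1,0],
  [0,0,-0.1,0],
  [0,0,-0.1,0],
])

```text
clock: 14.57
position: [0.4887, -0.173, 0.1091]
tool_rot: [3.141, -0.0, -0.072]
force: [-1.3, 0.3, 7.3]
grip_width: 0.0494
```

Call:
apply_moves([
  [0,0,0,0],
  [0,0,0,0],
  [0,0,0,0],
  [0,0,0,0],
  [0,0,0,0],
  [0,0,0,0],
  [0,0,0,0],
  [0,0,0,0],
  [0,0,0,0],
  [0,0,0,0],
], claw=0)

```text
clock: 15.4
position: [0.4885, -0.173, 0.1089]
tool_rot: [-3.142, -0.0, -0.072]
force: [-0.3, 0.6, 0.3]
grip_width: 0.0854
```

Call:
apply_moves([
  [0,0,-0.5,0],
  [0,0,-1.2,0],
  [0,0,-2.2,0],
  [0,0,-3.5,0],
  [0,0,-5,0],
  [0,0,-6.5,0],
  [0,0,-8,0],
  [0,0,-9.5,0],
  [0,0,-11,0],
  [0,0,-12,0],
])

```text
clock: 16.23
position: [0.4889, -0.1731, 0.2313]
tool_rot: [3.141, -0.002, -0.072]
force: [-0.8, 0.3, -0.3]
grip_width: 0.0853
```

```bash
python3 - <<'E'
from h import *
delta((.489,-.173,.11),-.072)
f=cams.grab_frame('side');t=cams.grab_frame('top')
a=cv2.resize(f['color'][130:205,225:310,::-1],None,fx=7,fy=7,interpolation=cv2.INTER_CUBIC)
cv2.imwrite('pics/i.png',a)
print([(d['uv'],d['score']) for d in cams.pinpoint('top','knob')][:2],[(d['uv'],d['score']) for d in cams.pinpoint('side','white_panel_eye')][:4])
print(proj(f,(.489,-.173,.134)))
E
```

```text
clock 16.23 pos [ 0.4889 -0.1731  0.2313] rpy [ 3.141e+00 -2.000e-03 -7.200e-02] F [-0.8  0.3 -0.3] w 0.0853 q [ 0.39  0.36 -0.2   1.87  0.09  0.92 -1.5 ]
delta [-1.000e-02 -1.000e-02  1.213e+01] -0.0
[([335.0, 172.4], 0.6)] [([171.3, 279.4], 0.64), ([250.9, 158.0], 0.64), ([271.0, 169.9], 0.48), ([216.7, 227.2], 0.48)]
[272.15524772 167.93824944]
```

View pics/i.png

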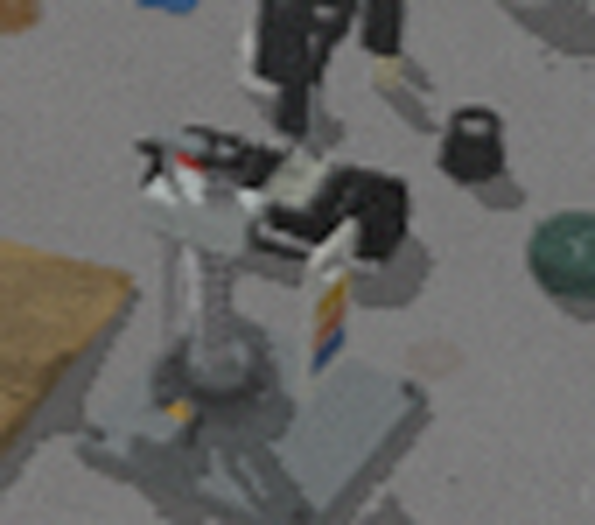

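The panel hangs freely on the peg: eye seen at (271,170) px, expected (272,168). Now over the knob, turning so the jaws lie along its path.

Call:
apply_moves([
  [1.5,1,-0.5,-0.12],
  [3,2,-1,-0.24],
  [4.5,3,-1,-0.36],
  [6,4,-1,-0.48],
  [7.5,5,-1,-0.6],
  [9,6,-1,-0.72],
  [10.5,7.1,-1,-0.84],
  [12,8.2,-1,-0.96],
  [13.5,9.2,-1,-1.08],
  [15,10.2,-1,-1.2],
])

```text
clock: 17.27
position: [0.6309, -0.286, 0.2375]
tool_rot: [-3.14, -0.0, 1.133]
force: [0.1, 0.2, -0.0]
grip_width: 0.0851
```

Call:
apply_moves([
  [0,0,0,-0.12],
  [0,0,1,-0.24],
  [0,0,2,-0.36],
  [0,0,3,-0.48],
  [0,0,4,-0.6],
  [0,0,5,-0.72],
  [0,0,6,-0.84],
  [0,0,7,-0.96],
  [0,0,7.5,-1.037],
  [0,0,7.5,-1.037],
])

```text
clock: 18.1
position: [0.6297, -0.2852, 0.1613]
tool_rot: [-3.14, -0.003, 2.169]
force: [0.0, 0.7, 0.0]
grip_width: 0.0854
```

```bash
python3 - <<'E'
from h import *
delta((.631,-.2855,.056),2.165)
f=cams.grab_frame('side');t=cams.grab_frame('top')
a=cv2.resize(f['color'][120:210,215:305,::-1],None,fx=4.4,fy=4.4,interpolation=cv2.INTER_CUBIC)
b=cv2.resize(t['color'][130:220,270:360,::-1],None,fx=4.4,fy=4.4,interpolation=cv2.INTER_CUBIC)
cv2.imwrite('pics/j.png',np.hstack([a,b]))
print(cams.pinpoint('side','knob')[:2])
print('knob proj',(proj(f,(.631,-.2855,.092))-[215,120])*4.4,(proj(t,(.631,-.2855,.092))-[270,130])*4.4)
E
```

```text
clock 18.1 pos [ 0.6297 -0.2852  0.1613] rpy [-3.140e+00 -3.000e-03  2.169e+00] F [0.  0.7 0. ] w 0.0854 q [ 0.72  0.77 -0.64  1.44  0.49  1.09  0.58]
delta [-0.13  0.11 10.53] 0.004
[{'uv': [251.5, 159.9], 'score': 0.44}]
knob proj [161.91513634 141.62900581] [292.30711253 174.94402038]
```

View pics/j.png

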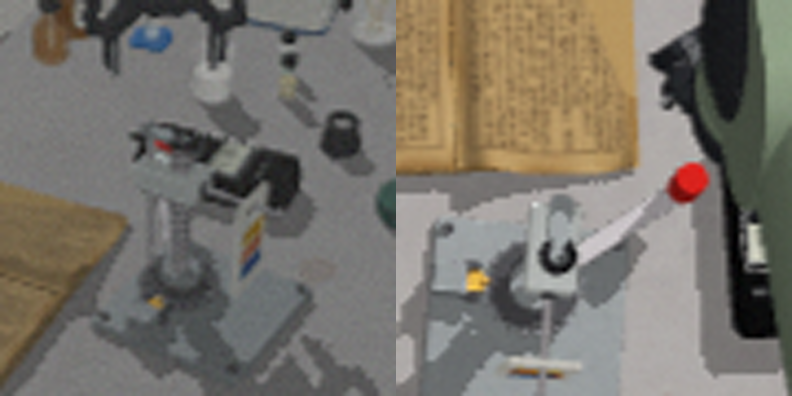

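Top view: the panel hangs square across the peg and the knob top is at (337,170.7) px, as estimated. Descending.

Call:
apply_moves([
  [-0.1,-0.1,1.2,0],
  [-0.1,-0.1,2.4,0],
  [-0.1,-0.1,3.6,0],
  [-0.1,-0.1,4.8,0],
  [-0.1,-0.1,6,0],
  [-0.1,-0.1,7,0],
  [-0.1,-0.1,8,0],
  [-0.1,-0.1,9,0],
  [-0.1,-0.1,9.8,0],
  [-0.1,-0.1,10.4,0],
])

```text
clock: 19.08
position: [0.6303, -0.2869, 0.0588]
tool_rot: [-3.141, -0.001, 2.165]
force: [0.5, 1.1, 0.6]
grip_width: 0.0857
```

Call:
apply_moves([
  [0,0,0,0],
  [0,0,0,0],
  [0,0,0,0],
  [0,0,0,0],
  [0,0,0,0],
  [0,0,0,0],
  [0,0,0,0],
  [0,0,0,0],
  [0,0,0,0],
  [0,0,0,0],
], claw=1, force=30)

```text
clock: 19.92
position: [0.6305, -0.2872, 0.0604]
tool_rot: [3.142, 0.001, 2.164]
force: [-2.6, -1.1, 6.5]
grip_width: 0.0231
```

```bash
python3 -c "
from h import *
delta((.6295,-.2865,.056),2.165)"
```

```text
clock 19.92 pos [ 0.6305 -0.2872  0.0604] rpy [3.142e+00 1.000e-03 2.164e+00] F [-2.6 -1.1  6.5] w 0.0231 q [ 0.69  0.89 -0.59  1.5   0.57  0.93  0.52]
delta [ 0.12 -0.05  0.44] -0.001
```

Knob gripped (23 mm). Pulling along the arc (R = 13 cm).

Call:
apply_moves([
  [0.02,-0.65,0,0.05],
  [0.07,-1.3,0,0.1],
  [0.15,-1.94,0,0.15],
  [0.26,-2.58,0,0.2],
  [0.4,-3.22,0,0.25],
  [0.58,-3.84,0,0.3],
  [0.58,-3.84,0,0.3],
  [0.58,-3.84,0,0.3],
  [0.58,-3.84,0,0.3],
  [0.58,-3.84,0,0.3],
])

```text
clock: 20.75
position: [0.5956, -0.3032, 0.0603]
tool_rot: [3.141, -0.0, 1.865]
force: [-2.5, 2.2, 7.8]
grip_width: 0.0229
```

```bash
cat >> h.py <<'E'
def ang():
    o=telemetry.observe();p=o['position'];c=np.array([.559,-.178])
    d=p[:2]-c;d0=np.array([.6305,-.2872])-c
    u=d/np.linalg.norm(d);F=o['force'];print('clock',o['clock'],'q',np.arctan2(d0[1],d0[0])-np.arctan2(d[1],d[0]),'R',np.linalg.norm(d),'yaw q',2.164-o['tool_rot'][2],'Frad,tan',F[:2]@u,F[:2]@[u[1],-u[0]],F[2],'w',o['grip_width'],p)
E
python3 -c "
from h import *
ang()"
```

```text
clock 20.75 q 0.2950274377881541 R 0.13047326014654914 yaw q 0.298865681196955 Frad,tan -2.8585478831833733 1.7577552794885338 7.7851184725560305 w 0.022902596921329878 [ 0.59564447 -0.30322162  0.06034313]
```

Call:
apply_moves([
  [0.02,-0.65,0,0.05],
  [0.07,-1.3,0,0.1],
  [0.15,-1.94,0,0.15],
  [0.26,-2.58,0,0.2],
  [0.4,-3.22,0,0.25],
  [0.58,-3.84,0,0.3],
  [0.79,-4.46,0,0.35],
  [1.03,-5.06,0,0.4],
  [1.29,-5.65,0,0.45],
  [1.59,-6.23,0,0.5],
])

```text
clock: 21.58
position: [0.5331, -0.3058, 0.0606]
tool_rot: [3.138, -0.001, 1.364]
force: [12.8, 2.1, -3.2]
grip_width: 0.0234
```

```bash
python3 -c "
from h import *
ang()"
```

```text
clock 21.5833 q 0.7799062410785764 R 0.1303615050062052 yaw q 0.8001307465852368 Frad,tan -4.594734323582281 -12.126128671021764 -3.221941525655954 w 0.023354087658759477 [ 0.5330768  -0.30575801  0.06059308]
```

Call:
apply_moves([
  [0.01,-0.4,0,0.03],
  [0.02,-0.78,0,0.06],
  [0.05,-1.17,0,0.09],
  [0.09,-1.56,0,0.12],
  [0.15,-1.94,0,0.15],
  [0.21,-2.33,0,0.18],
  [0.29,-2.71,0,0.21],
  [0.37,-3.08,0,0.24],
  [0.47,-3.46,0,0.27],
  [0.58,-3.84,0,0.3],
])

```text
clock: 22.42
position: [0.4965, -0.2924, 0.0605]
tool_rot: [3.139, -0.001, 1.065]
force: [11.4, 0.3, 0.4]
grip_width: 0.023
```

```bash
python3 -c "
from h import *
ang()"
```

```text
clock 22.4167 q 1.0800256038886935 R 0.13034935976427572 yaw q 1.0991094981842802 Frad,tan -5.782217549254892 -9.882429264586193 0.4253421304370573 w 0.022984729797118405 [ 0.49647172 -0.29237294  0.06050912]
```

Call:
apply_moves([
  [0.01,-0.4,0,0.03],
  [0.02,-0.78,0,0.06],
  [0.05,-1.17,0,0.09],
  [0.09,-1.56,0,0.12],
  [0.12,-1.75,0,0.135],
  [0.15,-1.94,0,0.15],
  [0.18,-2.13,0,0.165],
  [0.21,-2.33,0,0.18],
  [0.24,-2.45,0,0.19],
  [0.24,-2.45,0,0.19],
])

```text
clock: 23.25
position: [0.4757, -0.2782, 0.0604]
tool_rot: [3.14, -0.001, 0.876]
force: [5.3, 4.3, 3.4]
grip_width: 0.023
```

```bash
python3 - <<'E'
from h import *
ang()
f=cams.grab_frame('side');t=cams.grab_frame('top')
a=cv2.resize(f['color'][120:210,215:305,::-1],None,fx=4.4,fy=4.4,interpolation=cv2.INTER_CUBIC)
b=cv2.resize(t['color'][150:240,260:350,::-1],None,fx=4.4,fy=4.4,interpolation=cv2.INTER_CUBIC)
cv2.imwrite('pics/k.png',np.hstack([a,b]))
ang()
E
```

```text
clock 23.25 q 1.2731527479381837 R 0.13029586154470013 yaw q 1.2883287491045838 Frad,tan -6.709237113363329 -1.3226131421289131 3.41916247797936 w 0.023026412377345592 [ 0.47571692 -0.27820449  0.06037989]
clock 23.35 q 1.2721835258147334 R 0.1303206377926492 yaw q 1.287671268405318 Frad,tan -4.966356008922989 -0.6383234567900685 4.922429966954089 w 0.023381754808005438 [ 0.47579826 -0.27830423  0.06035206]
```

View pics/k.png

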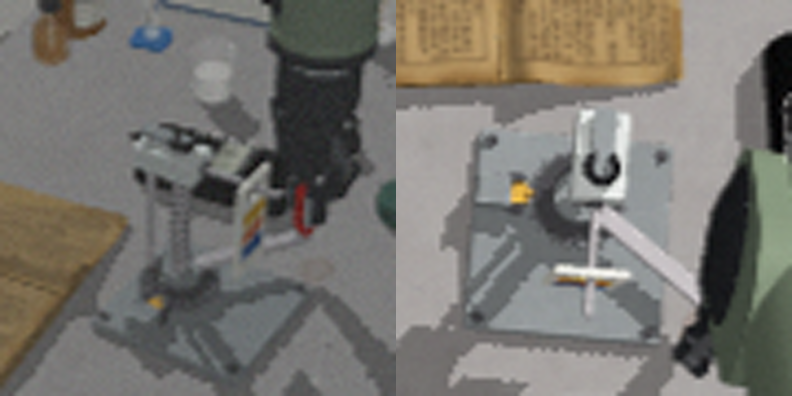

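The lever arm now points front-right at q ≈ 1.27 and the pull has gone slack, so the pawl should be home. The panel hangs raised and clear of the gripper. One settling hold, then I hand in.

Call:
apply_moves([
  [0,0,0,0],
  [0,0,0,0],
  [0,0,0,0],
  [0,0,0,0],
  [0,0,0,0],
  [0,0,0,0],
  [0,0,0,0],
  [0,0,0,0],
  [0,0,0,0],
  [0,0,0,0],
])

```text
clock: 24.18
position: [0.4758, -0.2783, 0.0603]
tool_rot: [3.14, -0.002, 0.876]
force: [4.1, 4.8, 5.6]
grip_width: 0.0234
```

```bash
python3 -c "
from h import *
ang();print(workorder.job_done())"
```

```text
clock 24.1833 q 1.2721150493507116 R 0.13030473301054432 yaw q 1.2876323159964296 Frad,tan -6.367827312430064 -0.09850070817382166 5.607713119560287 w 0.02336217787286285 [ 0.47581528 -0.27829769  0.06032959]
the job is handed in; nothing more can be done
None
```

I hung the white panel on the peg with the lift still at the bottom and let go. I then pulled the red knob round four clicks and handed the job in at 24.2 s, still gripping the knob.

- **Lever angle:** the last check gave about 1.27 rad from the tool position and 1.29 rad from the tool turn, both within 1.19 to 1.5. The tangential force had fallen to about 0 N, which fits the pawl being home at the fourth click.
- **Grip:** the fingers were closed on the knob at a 23 mm opening, with a side force of about 6 N on the tool. The grasp point is about 8 mm above the knob's middle.
- **Panel:** the last pictures show it hanging square across the raised peg, clear of the gripper.
- **Dark panel, tin and loupe:** the arm never went near the tin or loupe. The dark panel was still in its slot in the picture taken just after the white one was lifted out, and I did not check it again.
- **Disagreements:** before hanging, two estimates of the panel's height in the grip differed by several mm. The panel still passed over the peg without touching, and it met the peg at the expected height. The lever angle is worked out from the tool pose; I could not read it directly.

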